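# Gauge blade held in the organiser's rule clip

### The job

Use the wooden peg to turn the spinning desk organiser one click anticlockwise (seen from above), so that its sprung rule clip stands on the robot's side, and let go of the peg. Then take the gauge blade by its handle from its stand and slide it upright down between the clip's two plates until it drags snugly, its tip about half way down the narrow straight part and not on the bottom. Finish holding it still at that depth, handle gripped, while I nip up the clip's screw; leave the binoculars, bowl and tin alone.

Things in the scene. Friction and masses are not known exactly. Their poses are not given: they have to be found in the camera images.
- organiser_base: fixed round base (160 mm across) of the wooden spinning organiser; origin on the table, on the vertical turning axis. On it turns a disc 190 mm across, top 35 mm above the table, with an open pencil box (top 85 mm up, pencils to 125 mm) on one half, clip and peg on the other
- organiser (a joint): turning angle of the organiser, rad, grows anticlockwise seen from above. Sprung stops (clicks) at 0, 1.047 and 2.094, some 0.3 N m to leave one; it snaps into a stop from about 0.4 rad either side. Starts at the 0 stop, the end of its travel; the next stop, the one wanted, is 1.047
- turn_peg (a point): upright round wooden peg, 16 mm thick, for turning the organiser; near the rim, 78 mm from the turning axis, 70 degrees anticlockwise (from above) of the clip, from the disc (35 mm above the table) up to 120 mm. The point is on the peg's axis, 13 mm below its top
- clip_throat (a point): rule clip: two upright steel plates 40 mm wide facing each other, 62 mm from the turning axis. Point: mid-gap at the top of the narrow straight part, 65 mm above the table; x level across the gap (along the radius), y along the plates, z up. Above it a V mouth, 21 mm wide 22 mm higher; below, a 1 mm gap straight down 26 mm to a floor. The clip gives 6 mm either way in x (0.3 N/mm)
- clip_jaw (a joint): how far the clip's sprung outer plate is pushed outward, m: 0 at rest, 0.003 with the 4 mm blade in the straight part (spring 4.5 N at rest, 9 N then; pushing the blade down against the drag takes some 4 to 15 N)
- blade_grip (a point): the gauge blade, standing upright in a slot in its wooden stand: handle a wooden block 14 mm (x) by 30 mm (y) by 50 mm high (z), this point at its centre; below it a steel blade 4 mm thick (x), 20 mm wide (y), 60 mm long. z up, x across the thickness; 70 g; the same either way round
- blade_tip (a point): middle of the blade's lower end, 85 mm below the handle's centre
- stand: fixed wooden block 50 (x) by 60 (y) by 62 mm high with an upright slot 7 by 23 mm through it; origin under its centre on the table. The blade stands in the slot, handle's underside resting on the block's top, x axes the same
- binoculars: bystander: black binoculars lying on the table, about 140 by 120 by 55 mm, origin under the middle
- bowl: bystander: white bowl of erasers, 120 mm across, 45 mm high, origin under its centre
- tack_tin: bystander: blue thumb-tack tin fixed to the table, 65 by 90 mm, 33 mm high plus a lid knob, origin under its centre
- tack_tin_lid (a joint): the tin's hinged lid, 0 when shut, rad
Mind the look-alikes: they are no part of the job. What is meant by the part that bears blade_grip is not purple, and is the smaller of those in its own colour.

How it is judged:
By the outcome, as a careful person would: the job done as asked, in the order asked, and still so for the second after the job is handed in, while the arm keeps its last pose, push and grip.
It also fails if it takes over 48 s, if anything falls off the work surface, if the arm or the gripper's body presses on something with over 40 N, if the wrist force passes 120 N, or if a joint passes its speed limit or range.

### The arm

A 6-joint arm with a two-finger parallel gripper is mounted at the origin on the work surface. World frame = base frame: x ahead of the robot, y to its left, z up, the work surface at z = 0. Lengths are in m, angles in degrees, forces in N, time in s.
With the tool pointing down it reaches from about 0.4 to 0.825 m from the base axis. Payload 7 kg.
Tool frame: the origin (TCP) lies at the very end of the fingers, on their centre line; the grasp point (between the pads) lies 19 mm behind it (ctrl.grip_point_offset is the distance from the TCP to the grasp point, in m); x points along the fingers, z is the direction in which the jaws open and shut, and the axes are right-handed (so a half turn about x gives the same grasp; the last joint's range is limited). The gripper opens to 88 mm and grips with 3 to 60 N. Pads are 19 mm wide; open, the fingers measure 130 mm over their backs; the gripper's body (78 mm by 193 mm) begins 47 mm behind the grasp point.
Start: joints at [81.939, 20.546, 0.682, 0, -70.136, -16.507], TCP at [0.281, 0.614, 0.227] pointing down, gripper open.
Joint ranges: [-176.03, 176.03], [-82.01, 121.73], [-58.28, 71.71], [-173.87, 95.51], [-174.79, -0.11], [-173.66, 173.66]. Speed limits (degrees/s): [136.94, 136.94, 172.46, 180, 180, 180].

### API

Orientations are given as [roll, pitch, yaw] about the fixed x, y, z axes, in that order (R = Rz(yaw) Ry(pitch) Rx(roll)).
In Python, from plant import get_obs, snapshot, calibration, close_job, ctrl gives the robot as it stands.
- The arm moves only by the tool move_arm, never from a script. Its argument "commands" is a list that holds one entry, the list of rows, each a list of 4 numbers: the shift along the tool's x, y, z in cm, then the turn about the tool's x in rad. In form: [[[dx, dy, dz, spin], ...]]. A call has 1 to 8 rows; each row shifts and turns the commanded pose from where the row before left it, along the tool's axes as they then stand; what a row does not reach is not made up. A row lasts 1/10 s, in which the tool goes at most 50 mm and 8.59 degrees, less where a joint would pass 70% of its speed; a pose out of reach is approached as far as the arm can. A call with a gripper value outside its range is refused whole. "jaw" is the finger opening in cm, from 0 to 8.76, set as the call begins (left out, the last holds). The fingers move at their own pace and stop on an object; the grip force is fixed at half the most. Time passes only in rows, so rows that do not move let the fingers close. It gives the time, the measured TCP pose, the force and the opening at its end, in the units of the state.
- get_obs(): the state, without advancing time (a new reading comes with each control period).
- snapshot(name): name is "side" or "top" or "wrist"; returns (picture, depth): 480x640x3 uint8, red, green, blue; 480x640 float32, m along the optical axis (not along the pixel's ray), 0 where there is no reading.
- calibration(name): a dict with "mtx" (3x3 intrinsics, pixels), "T" (4x4, takes a point from camera to world coordinates); the wrist camera has in their place "tool_from_camera" (4x4, takes a point from camera to tool coordinates, whose origin is the TCP and whose axes are the tool frame's). Camera axes: x right, y up, looking along -z (the intrinsics and any distortion apply to the point x, -y, -z); pixel columns grow to the right and rows downward; lengths in m; the calibration is good to about 2 mm. A picture is of the moment at which its call begins: read the wrist's pose just before it. calibration takes no time and is no camera call.
- close_job(): hands the job in, once; it reports no verdict.
The state is a dict: "clock": time; "joint_pos": joint angles; "qvel": joint speeds; "tau": joint torques, N m; "tool_pos": TCP position; "orientation": TCP orientation; "force": force on the tool from outside, world axes, zero at the start; "moment": the same for the moment, N m; "opening": finger opening in m.
Only numpy, scipy, OpenCV 4.12 (cv2) and the standard library are available. Lean on these libraries where they do the work, as an engineer would, in place of code of your own. Each camera call takes 0.05 s, during which the arm holds its last target. There are 200 camera calls.

## Working session

There is one attempt and no reset: what is moved stays moved. The work goes in short steps, Python scripts to look and compute and a tool call to move; the robot and the scene stay as the last step left them, time stands still between calls to the robot, and variables do not carry over. Pictures are saved under pics/ and viewed, about 8 in all and at most 12, crops included, and the job is handed in when it is done.

Besides the shell and the picture viewer there is one more tool, called after "Request:" as a command line: name --argument value ..., lists and objects as JSON in quotes. move_arm: Moves the arm, as the interface text tells. Its arguments: {"type":"object","properties":{"commands":{"type":"array"},"jaw":{"type":"number"}},"required":["commands"]}

```bash
mkdir -p pics; ls; cat > h.py <<'E'
import numpy as np, cv2
from plant import get_obs, snapshot, calibration, close_job, ctrl
from scipy.spatial.transform import Rotation as R
def tool(o=None):
    o=o or get_obs(); T=np.eye(4); T[:3,:3]=R.from_euler('xyz',o['orientation'],degrees=True).as_matrix(); T[:3,3]=o['tool_pos']; return T
def camT(n,o=None):
    c=calibration(n)
    if n=='wrist': return c['mtx'],tool(o)@c['tool_from_camera']
    return c['mtx'],np.array(c['T'])
def pts(n,uv,d,o=None):  # depth -> world
    K,T=camT(n,o); uv=np.atleast_2d(uv).astype(float); d=np.atleast_1d(d)
    p=np.c_[(uv[:,0]-K[0,2])/K[0,0]*d,-(uv[:,1]-K[1,2])/K[1,1]*d,-d]
    return p@T[:3,:3].T+T[:3,3]
def cloud(n,depth,o=None):
    v,u=np.mgrid[:480,:640]; return pts(n,np.c_[u.ravel(),v.ravel()],depth.ravel(),o).reshape(480,640,3)
def save(n,im): cv2.imwrite(f'pics/{n}.png',im[:,:,::-1])
E
python3 - <<'E'
from h import *
o=get_obs(); print(o); print(calibration('top').keys())
for n in ['side','top']:
    im,d=snapshot(n); np.savez(n+'0',im=im,d=d); save(n+'0',im); K,T=camT(n); print(n,K,T)
print(calibration('wrist'))
a=np.load('top0.npz')['im'];b=np.load('side0.npz')['im']
E
```

```text
pics
{'clock': 0.0, 'joint_pos': array([ 8.19397703e+01,  2.05904587e+01,  6.33028825e-01, -1.76263208e-02,
       -7.01338694e+01, -1.65063389e+01]), 'qvel': array([-0.09477483,  0.02038476, -0.0443083 , -0.03470271,  0.05065899,
       -0.04048044]), 'tau': array([ 5.09600013e-04, -5.82728112e+01,  2.93059874e+01,  6.99730039e+00,
        6.95429437e-03, -1.84238720e-04]), 'tool_pos': array([0.28047485, 0.61344439, 0.22563587]), 'orientation': array([   6.22106084,   89.90720885, -108.3515108 ]), 'force': array([-0.80174292, -0.15393017, -0.48541019]), 'moment': array([0.04701855, 0.00033384, 0.04346075]), 'opening': 0.08714625106334588}
dict_keys(['mtx', 'T'])
side [[554.96969448   0.         319.92871617]
 [  0.         554.96969448 229.88970661]
 [  0.           0.           1.        ]] [[ 0.9393799   0.18653925 -0.28769518  0.25009824]
 [-0.34286775  0.51757189 -0.78393944 -0.89695031]
 [ 0.00266746  0.83505835  0.55015492  0.7751191 ]
 [ 0.          0.          0.          1.        ]]
top [[604.29770396   0.         322.04408108]
 [  0.         604.29770396 244.52582054]
 [  0.           0.           1.        ]] [[-1.82461901e-02  9.86997486e-01 -1.59696708e-01  3.98661322e-01]
 [-9.99828219e-01 -1.85321871e-02 -3.01611000e-04  7.29951866e-02]
 [-3.25721857e-03  1.59663772e-01  9.87166081e-01  1.28237023e+00]
 [ 0.00000000e+00  0.00000000e+00  0.00000000e+00  1.00000000e+00]]
{'mtx': array([[349.32870313,   0.        , 320.97173391],
       [  0.        , 349.32870313, 239.12177368],
       [  0.        ,   0.        ,   1.        ]]), 'tool_from_camera': array([[ 2.42242593e-05,  2.49419719e-01, -9.68395479e-01,
        -1.57685575e-01],
       [ 1.12595320e-03,  9.68394858e-01,  2.49419588e-01,
         6.78338159e-02],
       [ 9.99999366e-01, -1.09640999e-03, -2.57376283e-04,
        -1.57746669e-03],
       [ 0.00000000e+00,  0.00000000e+00,  0.00000000e+00,
         1.00000000e+00]])}
```

View pics/top0.png

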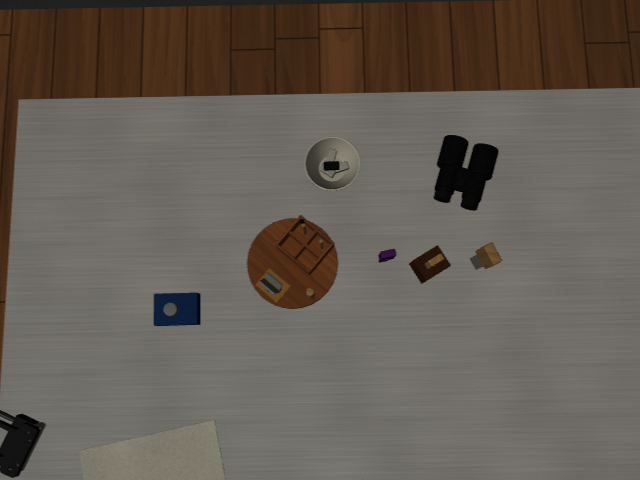

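View pics/side0.png

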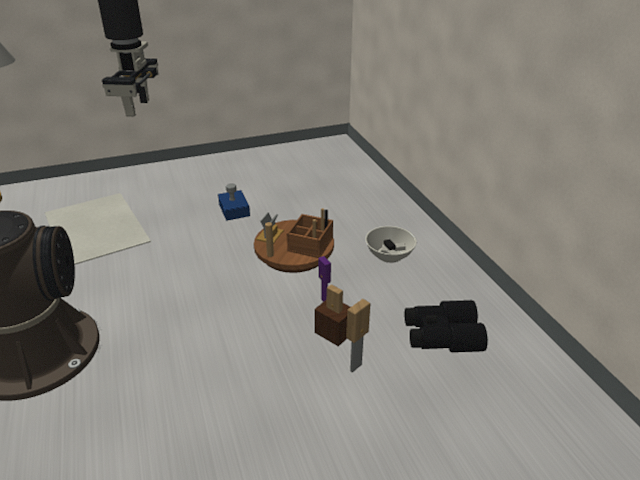

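The view shows three gauge-like things in the top picture: purple (387,256), tan in the brown stand (434,261), and a larger tan one (488,256). The tan one in the stand fits, being non-purple and the smaller. I'll measure it and confirm with a crop.

```bash
python3 - <<'E'
from h import *
A=np.load('top0.npz'); im,d=A['im'],A['d']; P=cloud('top',d)
print('table z',np.median(P[350:400,300:450,2]))
hsv=cv2.cvtColor(im,cv2.COLOR_RGB2HSV)
def rect(name,m,ur):
    u0,v0,u1,v1=ur; mm=np.zeros(m.shape,bool); mm[v0:v1,u0:u1]=m[v0:v1,u0:u1]
    q=P[mm]; r=cv2.minAreaRect((q[:,:2]*1000).astype(np.float32)); print(name,mm.sum(),'mean',q.mean(0).round(4),'z',np.percentile(q[:,2],[5,50,95]).round(4),'rect',r); return mm
Z=P[:,:,2]
rect('stand top',(Z>.055)&(Z<.075),(405,235,460,290))
rect('handle in stand',(Z>.10),(405,235,460,290))
rect('big tan',(Z>.09),(465,235,510,280))
rect('purple',(Z>.06),(370,240,402,270))
rect('disc',(Z>.03)&(Z<.039),(240,210,350,315))
rect('peg',(Z>.11),(295,280,325,310))
rect('clip',(Z>.055),(250,262,294,306))
rect('box',(Z>.075)&(Z<.09),(270,205,345,280))
m=((Z>.03)&(Z<.13)); q=P[205:320,240:350][m[205:320,240:350]]
c,r=cv2.minEnclosingCircle((q[q[:,2]<.039][:,:2]*1000).astype(np.float32)); print('disc circ',c,r)
B=np.load('side0.npz')['im']
c1=cv2.resize(im[225:320,240:515],None,fx=2.9,fy=2.9,interpolation=cv2.INTER_CUBIC)
c2=cv2.resize(B[195:380,215:400],None,fx=1.7,fy=1.7,interpolation=cv2.INTER_CUBIC)
o=np.zeros((c1.shape[0]+c2.shape[0],c1.shape[1],3),np.uint8);o[:c1.shape[0]]=c1;o[c1.shape[0]:,:c2.shape[1]]=c2
save('crop',np.clip(o*1.6,0,255).astype(np.uint8));print(o.shape)
E
```

```text
table z 0.0007409728273356508
stand top 601 mean [ 0.5535 -0.1475  0.0631] z [0.0587 0.0631 0.0675] rect ((554.79736328125, -149.4620361328125), (49.87074279785156, 60.83576202392578), 30.209821701049805)
handle in stand 132 mean [ 0.5385 -0.1263  0.2275] z [0.1055 0.1132 1.2824] rect ((483.9063415527344, -42.332916259765625), (14.912147521972656, 286.43798828125), 33.489871978759766)
big tan 412 mean [ 0.5539 -0.239   0.1587] z [0.0958 0.1483 0.1553] rect ((476.3938293457031, -95.38505554199219), (40.75302505493164, 370.19940185546875), 28.33675193786621)
purple 169 mean [ 0.5579 -0.0483  0.1653] z [0.0714 0.1095 0.8156] rect ((493.61260986328125, 8.938728332519531), (27.649446487426758, 227.40130615234375), 49.06293487548828)
disc 3657 mean [0.5541 0.1422 0.0357] z [0.0319 0.0359 0.0386] rect ((564.0388793945312, 135.3175048828125), (187.86434936523438, 188.6254425048828), 7.101377964019775)
peg 57 mean [0.4922 0.0972 0.1612] z [0.1168 0.1205 0.124 ] rect ((451.64154052734375, 83.89353942871094), (107.58153533935547, 14.5917387008667), 17.64889144897461)
clip 296 mean [0.5128 0.1722 0.1198] z [0.0658 0.0812 0.0906] rect ((470.1883544921875, 126.9010238647461), (176.68045043945312, 29.526901245117188), 46.490840911865234)
box 672 mean [0.5923 0.1117 0.0833] z [0.0767 0.0842 0.0888] rect ((573.5364379882812, 127.52671813964844), (90.75808715820312, 139.54066467285156), 49.325130462646484)
disc circ (564.2377319335938, 135.93223571777344) 95.09526062011719
(590, 798, 3)
```

View pics/crop.png

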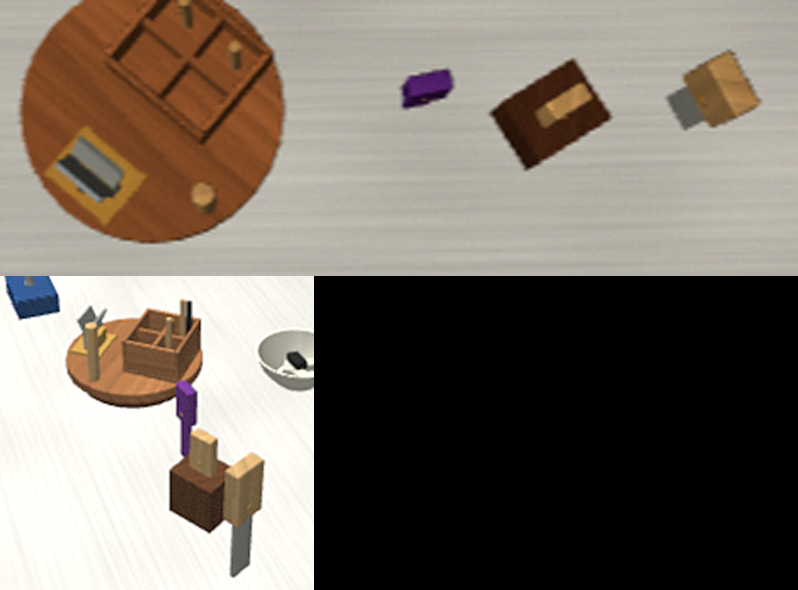

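The crop confirms the small tan handle sits in the brown stand (crop 565,103). The free-standing tan one (crop 722,88) is clearly bigger. Next come cleaner measurements and a move planner.

```bash
cat >> h.py <<'E'
def delta(target,jawdeg,o=None):
    """total tool-frame move (cm) and spin to TCP target with jaw axis along jawdeg (mod 180)"""
    T=tool(o); dp=T[:3,:3].T@(np.array(target)-T[:3,3])*100
    z=T[:3,2]; cur=np.degrees(np.arctan2(z[1],z[0])); dd=(jawdeg-cur+90)%180-90
    s=-np.radians(dd) # tool x down: +spin is clockwise from above
    print('tcp',T[:3,3].round(4),'xaxis',T[:3,0].round(4),'jaw',cur.round(2),'-> d(cm)',dp.round(2),'spin',s.round(4),'yaw',np.degrees(-s).round(1)); return dp,s
E
python3 - <<'E'
from h import *
A=np.load('top0.npz'); d=A['d']; P=cloud('top',d); Z=P[:,:,2]
def rect(name,lo,hi,ur):
    u0,v0,u1,v1=ur; q=P[v0:v1,u0:u1].reshape(-1,3); q=q[(q[:,2]>lo)&(q[:,2]<hi)]
    md=np.median(q,0); q=q[np.linalg.norm(q[:,:2]-md[:2],axis=1)<.06]
    r=cv2.minAreaRect((q[:,:2]*1000).astype(np.float32)); print(name,len(q),'mean',q.mean(0).round(4),'rect',np.round(r[0],1),np.round(r[1],1),round(r[2],1))
rect('handle top',.105,.125,(405,235,460,290))
rect('big tan top',.135,.17,(465,235,510,280))
rect('purple top',.09,.125,(370,240,402,270))
rect('peg top',.113,.13,(295,280,325,310))
rect('clip',.07,.1,(250,262,294,306))
S=np.load('side0.npz'); P=cloud('side',S['d'])
rect('side handle',.105,.118,(320,280,348,320))
rect('side peg',.113,.13,(258,210,280,235))
rect('side clip',.07,.1,(255,205,285,250))
delta([.496,.098,.20],119.5)
E
```

```text
handle top 112 mean [ 0.5542 -0.1488  0.1129] rect [ 554.2 -148.9] [14.  30.3] 29.5
big tan top 261 mean [ 0.5582 -0.2473  0.1499] rect [ 559.2 -249. ] [40.6 21.1] 27.9
purple top 130 mean [ 0.5677 -0.0557  0.1087] rect [568.5 -56.1] [14.1 30. ] 12.0
peg top 55 mean [0.4956 0.098  0.1205] rect [495.6  98.2] [13.5 15.4] 0.4
clip 247 mean [0.5173 0.1761 0.0812] rect [517.1 176.2] [40.3 28.1] 49.0
side handle 128 mean [ 0.5526 -0.1511  0.1108] rect [ 552.9 -149.4] [17.8 31.2] 30.8
side peg 40 mean [0.4938 0.0966 0.1186] rect [494.5  98.5] [16.6 13.3] 75.0
side clip 118 mean [0.5128 0.1797 0.0809] rect [515.9 179.1] [47.9 29.9] 50.1
tcp [0.2805 0.6135 0.2257] xaxis [-5.0e-04 -1.5e-03 -1.0e+00] jaw -114.57 -> d(cm) [ 2.63 41.04 37.91] spin -0.9438 yaw 54.1
```

Request:
move_arm --commands '[[[0,3.16,2.92,0],[0,3.16,2.92,0],[0,3.16,2.92,0],[0,3.16,2.92,0],[0,3.16,2.92,0],[0,3.16,2.92,0],[0,3.16,2.92,0],[0,3.16,2.92,0]]]' --jaw 4

```text
clock: 0.9
tool_pos: [0.4136, 0.2945, 0.2265]
orientation: [-45.7, 90.0, -160.3]
force: [0.3, 0.2, -0.1]
opening: 0.0404
```

Request:
move_arm --commands '[[[0.5,3.16,2.92,0],[0.5,3.16,2.92,0],[0.5,3.16,2.92,0],[0.5,3.16,2.92,0],[0.6,3.12,2.87,0],[0,0,0,-0.14],[0,0,0,-0.14],[0,0,0,-0.14]]]'

```text
clock: 1.7
tool_pos: [0.4961, 0.0976, 0.2001]
orientation: [-68.3, 89.9, -158.6]
force: [-0.1, 0.6, 0.2]
opening: 0.0401
```

Request:
move_arm --commands '[[[0,0,0,-0.14],[0,0,0,-0.14],[0,0,0,-0.14],[0,0,0,-0.104],[0,0,0,0],[0,0,0,0]]]'

```text
clock: 2.3
tool_pos: [0.4961, 0.0984, 0.2004]
orientation: [-99.3, 90.0, -160.0]
force: [0.3, -0.3, -0.7]
opening: 0.0397
```

```bash
python3 - <<'E'
from h import *
o=get_obs(); im,d=snapshot('wrist'); save('w1',im); P=cloud('wrist',d,o); q=P.reshape(-1,3)
q=q[(q[:,2]>.112)&(q[:,2]<.13)&(np.linalg.norm(q[:,:2]-[.496,.098],axis=1)<.03)]; print(len(q),q.mean(0) if len(q) else 0)
delta([.4955,.098,.092],119.5,o); print(o['force'],o['joint_pos'],o['opening'],o['clock'])
E
```

```text
396 [0.49708369 0.10159648 0.11891524]
tcp [0.4961 0.0984 0.2004] xaxis [-3.e-04 -1.e-04 -1.e+00] jaw -60.66 -> d(cm) [ 1.084e+01 -7.000e-02  1.000e-02] spin -0.0028 yaw 0.2
[ 0.32616544 -0.252452   -0.68122077] [ 3.34993085e+01  5.68413445e+00 -2.25062861e+01 -5.64154423e-03
 -6.18303298e+01  8.58411863e+01] 0.03968193061151647 2.3
```

View pics/w1.png

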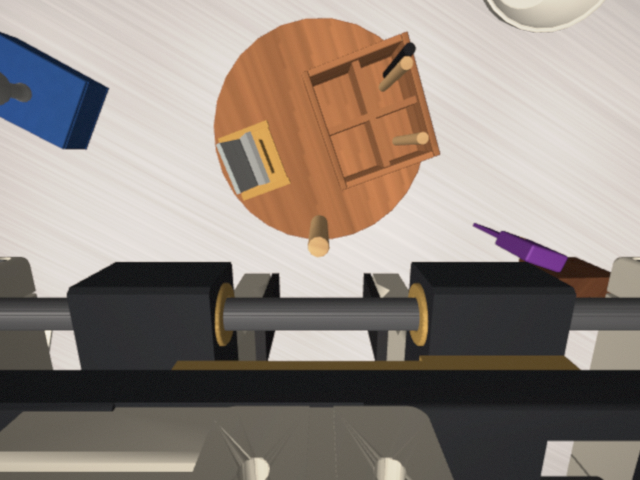

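The wrist view shows the peg top at (318,245), centred between the fingers, with the clip at (252,162) and the purple blade and stand clear. Next I descend and grip.

Request:
move_arm --commands '[[[2.7,0,0,0],[2.7,0,0,0],[2.7,0,0,0],[1.7,0,0,0],[1,0,0,0],[0,0,0,0]]]'

```text
clock: 2.95
tool_pos: [0.4956, 0.0981, 0.0915]
orientation: [-88.9, 89.9, -149.4]
force: [0.1, -0.2, 0.6]
opening: 0.0399
```

Request:
move_arm --commands '[[[0,0,0,0],[0,0,0,0],[0,0,0,0],[0,0,0,0],[0,0,0,0]]]' --jaw 1.0

```text
clock: 3.45
tool_pos: [0.4967, 0.0986, 0.0933]
orientation: [84.7, 89.9, 24.2]
force: [-1.3, 0.4, 5.4]
opening: 0.0156
```

```bash
python3 - <<'E'
from h import *
o=get_obs(); print(o['force'],o['opening'],o['clock'])
T=tool(o); C=np.array([.564,.136]); p=T[:2,3]; r=p-C; print(np.hypot(*r),np.degrees(np.arctan2(r[1],r[0])))
n=8; a=np.radians(60/n); Rt=T[:3,:3]
for tot in (60,):
    w=C+np.array([[np.cos(a),-np.sin(a)],[np.sin(a),np.cos(a)]])@r-p
    print('per row tool cm',Rt.T@np.r_[w,0]*100,'spin',-a)
E
```

```text
[-1.32933245  0.40683877  5.36062952] 0.01562712288679894 3.45
0.07700762947312262 -150.9784439268108
per row tool cm [1.81190651e-04 5.69867850e-02 1.00569471e+00] spin -0.1308996938995747
```

Request:
move_arm --commands '[[[0,0.03,0.5,-0.065],[0,0.03,0.5,-0.065],[0,0.03,0.5,-0.066],[0,0.03,0.5,-0.066],[0,0.03,0.5,-0.065],[0,0.03,0.5,-0.065]]]'

```text
clock: 4.05
tool_pos: [0.5164, 0.0763, 0.0933]
orientation: [77.6, 90.0, 39.7]
force: [-3.7, 0.6, 6.6]
opening: 0.0157
```

Request:
move_arm --commands '[[[0,0.03,0.5,-0.066],[0,0.03,0.5,-0.066],[0,0.03,0.5,-0.065],[0,0.03,0.5,-0.065],[0,0.03,0.5,-0.066],[0,0.03,0.5,-0.066]]]'

```text
clock: 4.65
tool_pos: [0.5442, 0.0629, 0.0933]
orientation: [-23.0, 89.9, -38.3]
force: [1.8, -3.1, 4.0]
opening: 0.0152
```

Request:
move_arm --commands '[[[0,0.03,0.5,-0.065],[0,0.03,0.5,-0.065],[0,0.03,0.5,-0.066],[0,0.03,0.5,-0.066],[0,0,0,0],[0,0,0,0]]]'

```text
clock: 5.25
tool_pos: [0.5637, 0.0606, 0.0933]
orientation: [-63.9, 89.9, -64.3]
force: [-0.7, -4.8, 5.2]
opening: 0.0152
```

```bash
python3 - <<'E'
from h import *
o=get_obs(); print(o['force'],o['opening'],o['clock'],o['joint_pos'])
r=tool(o)[:2,3]-[.564,.136]; print(np.hypot(*r),np.degrees(np.arctan2(r[1],r[0])))
im,d=snapshot('top'); save('t2',im[200:330,220:350]); P=cloud('top',d).reshape(-1,3)
q=P[(P[:,2]>.07)&(P[:,2]<.1)&(np.linalg.norm(P[:,:2]-[.505,.115],axis=1)<.03)]; print(len(q),q.mean(0) if len(q) else 0)
E
```

```text
[-0.73693468 -4.79601159  5.23330627] 0.015157181599104803 5.25 [ 2.59559623e+01  1.75017473e+01 -2.30583190e+01  9.09963816e-02
 -4.94402771e+01  1.53547744e+02]
0.07543741698069795 -90.24543435777277
212 [0.5074387  0.11573878 0.08148321]
```

Request:
move_arm --commands '[[[0,0,0,0],[0,0,0,0],[0,0,0,0],[0,0,0,0]]]' --jaw 4

```text
clock: 5.7
tool_pos: [0.5632, 0.0616, 0.0924]
orientation: [163.4, 90.0, 163.0]
force: [0.3, -0.3, -0.8]
opening: 0.0381
```

Request:
move_arm --commands '[[[-1,0,0,0],[-2,0,0,0],[-3,0,0,0],[-4,0,0,0],[-3,0,0,0],[0,0,0,0]]]'

```text
clock: 6.3
tool_pos: [0.5657, 0.0621, 0.2284]
orientation: [16.6, 89.5, 16.2]
force: [0.2, 1.2, 0.2]
opening: 0.0401
```

```bash
python3 - <<'E'
from h import *
o=get_obs(); print(o['force'],o['opening'],o['clock'])
delta([.554,-.149,.22],30,o); delta([.554,-.149,.22],210,o);delta([.554,-.149,.07],30,o)
im,d=snapshot('wrist'); save('w2',im)
E
```

```text
[0.19794636 1.23833764 0.15728163] 0.04009386398151598 6.3
tcp [0.5657 0.0621 0.2284] xaxis [ 0.0084  0.0024 -1.    ] jaw -0.39 -> d(cm) [  0.78 -21.12  -1.04] spin -0.5304 yaw 30.4
tcp [0.5657 0.0621 0.2284] xaxis [ 0.0084  0.0024 -1.    ] jaw -0.39 -> d(cm) [  0.78 -21.12  -1.04] spin -0.5304 yaw 30.4
tcp [0.5657 0.0621 0.2284] xaxis [ 0.0084  0.0024 -1.    ] jaw -0.39 -> d(cm) [ 15.77 -21.15  -1.16] spin -0.5304 yaw 30.4
```

View pics/w2.png

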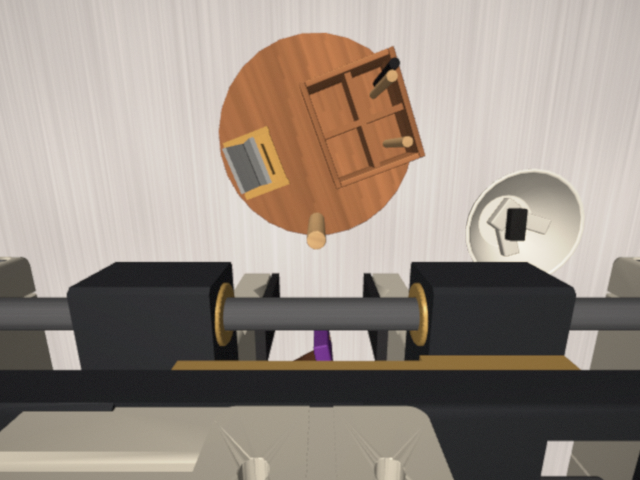

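The peg is free and the clip now stands on the robot's side: clip at (250,165), peg at (316,232). Next is the blade.

Request:
move_arm --commands '[[[0,-3.52,-0.17,0],[0,-3.52,-0.17,0],[0,-3.52,-0.17,0],[0,-3.52,-0.17,0],[0,-3.52,-0.17,0],[0,-3.52,-0.17,0],[0,0,0,0.145],[0,0,0,0.145]]]'

```text
clock: 7.15
tool_pos: [0.5501, -0.1458, 0.2215]
orientation: [-79.5, 89.5, -97.5]
force: [0.9, 0.3, 0.0]
opening: 0.0402
```

Request:
move_arm --commands '[[[0,0,0,0.145],[0,0,0,0.145],[0,0,0,0.145],[0,0,0,0.145],[0,0,0,0.145],[0,0,0,0.145],[0,0,0,0.145],[0,0,0,0.145]]]'

```text
clock: 7.95
tool_pos: [0.5504, -0.1446, 0.2217]
orientation: [-11.0, 89.5, -95.3]
force: [-0.1, 0.3, -0.3]
opening: 0.0403
```

Request:
move_arm --commands '[[[0,0,0,0.145],[0,0,0,0.145],[0,0,0,0.145],[0,0,0,0.145],[0,0,0,0.145],[0,0,0,0.145],[0,0,0,0.145],[0,0,0,0.145]]]'

```text
clock: 8.75
tool_pos: [0.5504, -0.1446, 0.2217]
orientation: [55.3, 89.5, -95.5]
force: [0.1, -0.0, -0.9]
opening: 0.0397
```

Request:
move_arm --commands '[[[0,0,0,0],[0,0,0,0]]]' --jaw 4

```text
clock: 8.95
tool_pos: [0.5507, -0.1447, 0.222]
orientation: [59.3, 89.5, -90.8]
force: [0.3, -0.3, -0.7]
opening: 0.0398
```

```bash
python3 - <<'E'
from h import *
o=get_obs(); print(o['force'],o['opening'],o['clock'],o['joint_pos'])
delta([.554,-.149,.22],30,o);delta([.554,-.149,.07],30,o)
im,d=snapshot('wrist'); save('w3',im); P=cloud('wrist',d,o).reshape(-1,3)
np.savez('w3',im=im,d=d,T=tool(o))
q=P[(P[:,2]>.105)&(P[:,2]<.12)&(np.linalg.norm(P[:,:2]-[.554,-.149],axis=1)<.03)]
print(len(q)); 
if len(q)>5: print(q.mean(0),cv2.minAreaRect((q[:,:2]*1000).astype(np.float32)))
E
```

```text
[ 0.34785381 -0.32688334 -0.74537917] 0.03984747547777242 8.95 [  5.306646    10.75849561 -13.62963644   0.53308086 -65.66499878
  24.30585786]
tcp [ 0.5507 -0.1447  0.222 ] xaxis [-1.0e-04 -8.5e-03 -1.0e+00] jaw -150.17 -> d(cm) [ 0.2   0.54 -0.08] spin -0.0029 yaw 0.2
tcp [ 0.5507 -0.1447  0.222 ] xaxis [-1.0e-04 -8.5e-03 -1.0e+00] jaw -150.17 -> d(cm) [15.2   0.43 -0.14] spin -0.0029 yaw 0.2
667
[ 0.55597954 -0.14730144  0.11120845] ((555.5640258789062, -146.49380493164062), (13.643425941467285, 30.421924591064453), 30.08729362487793)
```

View pics/w3.png

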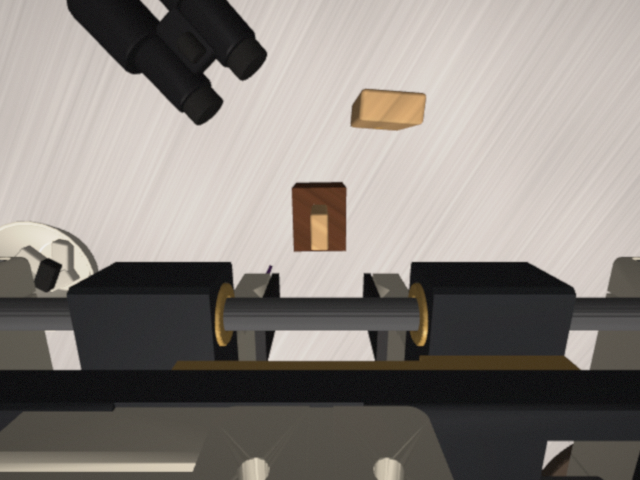

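The handle, at (320,235), lies centred between the fingers. The bigger tan piece at (388,110) and the binoculars are clear. Next I descend and grip.

Request:
move_arm --commands '[[[3,0.1,0,0],[3,0.1,0,0],[3,0.1,-0.1,0],[3,0.1,0,0],[2,0,0,0],[1.2,0,0,0],[0,0,0,0],[0,0,0,0]]]'

```text
clock: 9.8
tool_pos: [0.5545, -0.1491, 0.0712]
orientation: [70.0, 89.5, -80.4]
force: [-0.0, 0.6, 1.1]
opening: 0.0402
```

Request:
move_arm --commands '[[[0,0,0,0],[0,0,0,0],[0,0,0,0],[0,0,0,0],[0,0,0,0]]]' --jaw 0.8

```text
clock: 10.3
tool_pos: [0.5542, -0.149, 0.071]
orientation: [70.6, 89.5, -79.8]
force: [-0.7, 0.7, 3.9]
opening: 0.0135
```

Request:
move_arm --commands '[[[-0.5,0,0,0],[-1,0,0,0],[-2,0,0,0],[-3,0,0,0],[-3,0,0,0],[-3,0,0,0],[-1,0,0,0],[0,0,0,0]]]'

```text
clock: 11.1
tool_pos: [0.5547, -0.1478, 0.2077]
orientation: [89.2, 89.4, -61.2]
force: [-0.3, -0.3, -0.5]
opening: 0.0139
```

```bash
python3 - <<'E'
from h import *
o=get_obs(); print(o['force'],o['opening'],o['clock'],o['joint_pos'])
im,d=snapshot('side'); P=cloud('side',d); np.savez('s4',im=im,d=d)
S=np.load('side0.npz'); 
im2,d2=snapshot('top'); Pt=cloud('top',d2); np.savez('t4',im=im2,d=d2)
save('s4',np.vstack([cv2.resize(im[150:350,200:420],(770,350))[:300],np.zeros((1,770,3),np.uint8),cv2.resize(im2[210:315,240:480],(770,290))]))
q=P.reshape(-1,3); t=tool(o)[:3,3]
m=(np.abs(q[:,:2]-t[:2]).max(1)<.03)&(q[:,2]<t[2]-.008)&(q[:,2]>t[2]-.12)
print('tcp',t); q=q[m]
for z in np.arange(t[2]-.1,t[2],.01):
    s=q[(q[:,2]>z)&(q[:,2]<z+.01)]; print(round(z,3),len(s),s.mean(0).round(4) if len(s) else '')
# clip from top
q=Pt.reshape(-1,3)
m=(q[:,2]>.072)&(q[:,2]<.1)&(np.linalg.norm(q[:,:2]-[.505,.116],axis=1)<.04); c=q[m]; print('clip',len(c),c.mean(0),cv2.minAreaRect((c[:,:2]*1000).astype(np.float32)))
m=(q[:,2]>.113)&(q[:,2]<.13)&(np.linalg.norm(q[:,:2]-[.564,.06],axis=1)<.02); c=q[m]; print('peg',len(c),c.mean(0))
delta([.505,.115,.2],19,o)
E
```

```text
[-0.28962942 -0.29854369 -0.5223215 ] 0.013903945378905663 11.1 [  4.94552776  11.63049184 -14.47186277   0.5617621  -63.67596704
  24.39798752]
tcp [ 0.5547069  -0.1478428   0.20774026]
0.108 0 
0.118 0 
0.128 1 [ 0.5542 -0.1448  0.1364]
0.138 39 [ 0.5538 -0.1483  0.1432]
0.148 38 [ 0.5533 -0.1481  0.1524]
0.158 47 [ 0.5533 -0.1489  0.1625]
0.168 41 [ 0.553  -0.1487  0.1726]
0.178 48 [ 0.5528 -0.1485  0.1826]
0.188 32 [ 0.5533 -0.1489  0.1913]
0.198 0 
clip 222 [0.50660532 0.11477945 0.08253537] ((505.8963317871094, 114.552490234375), (28.140972137451172, 39.67222213745117), 20.0649471282959)
peg 0 [nan nan nan]
tcp [ 0.5547 -0.1478  0.2077] xaxis [ 0.0046 -0.0084 -1.    ] jaw -150.41 -> d(cm) [  0.53 -25.32  -8.66] spin 0.1849 yaw -10.6<stdin>:15: RuntimeWarning: Mean of empty slice.
  ret = um.true_divide(
```

View pics/s4.png

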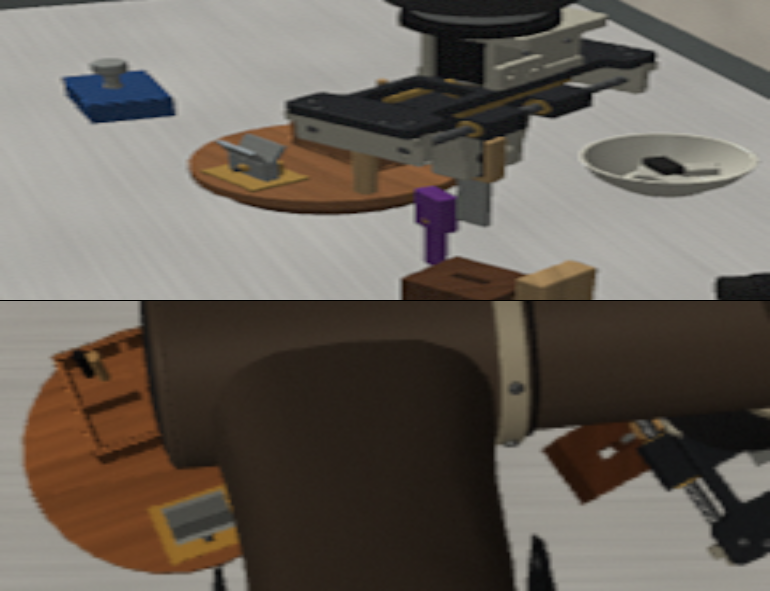

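The gauge blade is lifted clear of the stand slot; the blade is seen at about (475,200) in the upper crop, and the clip at (200,515) in the lower one. Next I carry it over the clip.

Request:
move_arm --commands '[[[0,0,0,0.088],[0,0,0,0.088],[0,-2,-0.3,0],[0,-3.5,-0.55,0],[0,-4.5,-0.7,0],[0,-4.5,-0.7,0],[0,-4.5,-0.7,0],[0,-3.5,-0.55,0]]]'

```text
clock: 12.0
tool_pos: [0.5102, 0.0776, 0.202]
orientation: [60.7, 89.4, -99.8]
force: [1.4, -0.2, -0.7]
opening: 0.0141
```

Request:
move_arm --commands '[[[0,-2.5,-0.4,0],[0,-1.4,-0.2,0],[0,0,0,0],[0,0,0,0],[0,0,0,0]]]'

```text
clock: 12.5
tool_pos: [0.5043, 0.1138, 0.2027]
orientation: [70.2, 89.5, -90.4]
force: [-0.2, -0.2, -0.8]
opening: 0.0139
```

```bash
python3 - <<'E'
from h import *
o=get_obs(); print(o['force'],o['opening'],o['clock'],o['joint_pos'])
delta([.5055,.115,.16],19.5,o)
im,d=snapshot('wrist'); im2,d2=snapshot('side'); P=cloud('wrist',d,o); np.savez('w5',im=im,d=d,T=tool(o)); np.savez('s5',im=im2,d=d2)
save('w5',np.vstack([cv2.resize(im[130:300,160:480],(640,340)),cv2.resize(im2[170:280,200:360],(640,240))[:240]]))
S=cloud('side',d2).reshape(-1,3); t=tool(o)[:3,3]
q=S[(np.abs(S[:,:2]-t[:2]).max(1)<.025)&(S[:,2]<t[2]-.01)]
for z in np.arange(.05,t[2],.01):
    s=q[(q[:,2]>z)&(q[:,2]<z+.01)]; print(round(z,3),len(s),s.mean(0).round(4) if len(s) else '')
E
```

```text
[-0.24465471 -0.18994887 -0.82137562] 0.013942171268578196 12.5 [ 34.82807637   6.72433036 -21.17723123   0.48442675 -62.40236113
 -15.60249679]
tcp [0.5043 0.1138 0.2027] xaxis [-1.0e-04 -9.2e-03 -1.0e+00] jaw -160.55 -> d(cm) [ 4.27 -0.11 -0.17] spin -0.0009 yaw 0.0
0.05 66 [0.5033 0.1088 0.055 ]
0.06 48 [0.5046 0.1087 0.0646]
0.07 81 [0.5073 0.1134 0.075 ]
0.08 90 [0.5058 0.1155 0.0844]
0.09 0 
0.1 0 
0.11 0 
0.12 0 
0.13 14 [0.503  0.1132 0.1367]
0.14 25 [0.5022 0.1135 0.1446]
0.15 30 [0.5025 0.1124 0.1551]
0.16 25 [0.5033 0.1116 0.1653]
0.17 28 [0.503  0.1125 0.1748]
0.18 27 [0.5026 0.1132 0.1851]
0.19 2 [0.501  0.1124 0.1916]
0.2 0
```

View pics/w5.png

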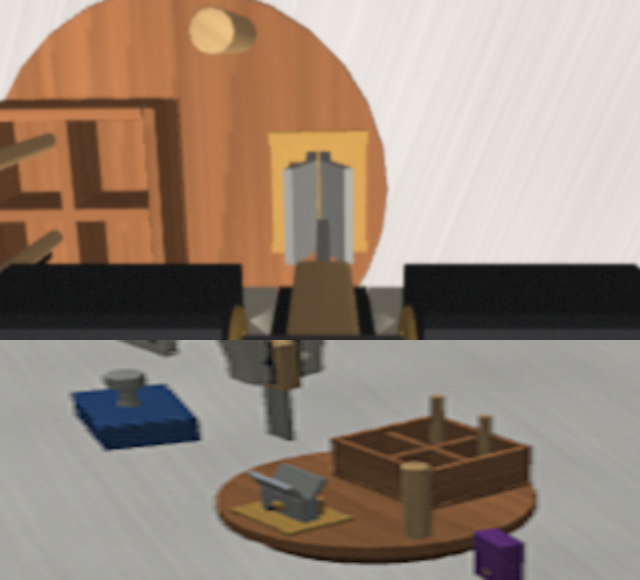

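The wrist view shows the blade at about (322,240) and the clip seam at (318,190), so it lies ~1.5 mm outward of the gap and parallel to it. That agrees with the computed offset, so I correct and descend into the V.

Request:
move_arm --commands '[[[1,-0.1,-0.17,0],[2,0,0,0],[1.5,0,0,0],[1,0,0,0],[0.5,0,0,0],[0,0,0,0],[0,0,0,0]]]'

```text
clock: 13.3
tool_pos: [0.5061, 0.1158, 0.1436]
orientation: [80.4, 89.5, -80.1]
force: [-0.2, -0.1, -0.8]
opening: 0.0138
```

```bash
python3 - <<'E'
from h import *
o=get_obs(); print(o['force'],o['moment'],o['opening'],o['clock'])
delta([.5055,.115,.121],19.5,o)
im,d=snapshot('wrist');im2,d2=snapshot('side')
save('w6',np.vstack([cv2.resize(im[130:300,160:480],(640,340)),cv2.resize(im2[170:280,200:360],(640,240))[:240]]))
E
```

```text
[-0.24685267 -0.08194791 -0.82155668] [0.17095904 0.00208611 0.00606824] 0.013824630755221877 13.3
tcp [0.5061 0.1158 0.1436] xaxis [ 0.0015 -0.0084 -1.    ] jaw -160.5 -> d(cm) [2.27 0.04 0.08] spin 0.0001 yaw -0.0
```

View pics/w6.png

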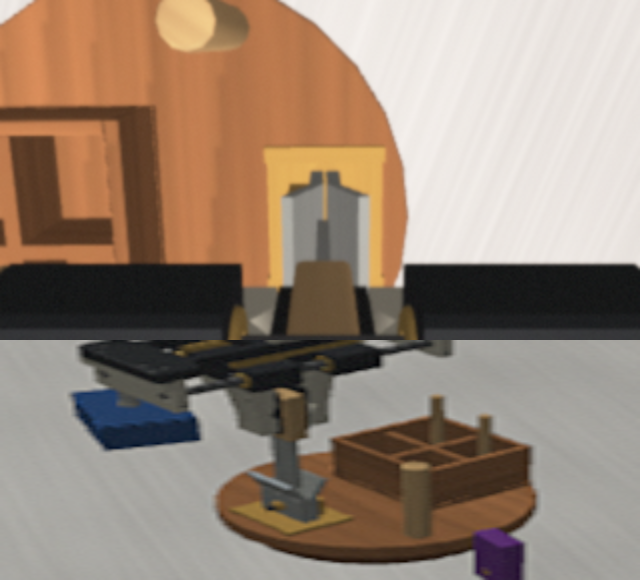

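Seam at (325,190) and blade at (322,240): centred to within 1 mm, with no contact yet. I go on down gently and watch the force.

Request:
move_arm --commands '[[[0.2,0,0.06,0],[0.2,0,0,0],[0.2,0,0,0],[0.2,0,0,0],[0.1,0,0,0],[0.1,0,0,0],[0,0,0,0]]]'

```text
clock: 14.1
tool_pos: [0.5074, 0.1162, 0.1356]
orientation: [109.0, 89.5, -51.5]
force: [-1.7, -1.0, 13.4]
opening: 0.0141
```

Request:
move_arm --commands '[[[0.1,0,0,0],[0.1,0,0,0],[0.1,0,0,0],[0.1,0,0,0],[0.1,0,0,0],[0,0,0,0]]]'

```text
clock: 14.7
tool_pos: [0.5067, 0.116, 0.1302]
orientation: [103.0, 89.5, -57.5]
force: [-1.0, 0.6, 10.5]
opening: 0.0139
```

Request:
move_arm --commands '[[[0.1,0,0,0],[0.1,0,0,0],[0.1,0,0,0],[0.1,0,0,0],[0,0,0,0]]]'

```text
clock: 15.2
tool_pos: [0.5066, 0.1158, 0.1258]
orientation: [97.8, 89.5, -62.6]
force: [-0.7, -0.7, 8.9]
opening: 0.0138
```

```bash
python3 - <<'E'
from h import *
o=get_obs(); print(o['force'],o['moment'],o['opening'],o['clock'],o['tool_pos'])
im,d=snapshot('wrist');im2,d2=snapshot('side'); np.savez('s7',im=im2,d=d2)
save('w7',np.vstack([cv2.resize(im[130:300,160:480],(640,340)),cv2.resize(im2[170:280,200:360],(640,240))[:240]]))
# handle underside in side view: pixel rows of handle colour, before (s5) and now
K,T=camT('side')
def lowest(f,t):
    A=np.load(f); h=cv2.cvtColor(A['im'],cv2.COLOR_RGB2HSV); P=cloud('side',A['d'])
    m=(h[...,1]>70)&(h[...,2]>60)&(np.abs(P[...,:2]-t[:2]).max(-1)<.03)&(P[...,2]<t[2]+.02)&(P[...,2]>t[2]-.03)
    v,u=np.nonzero(m); q=P[m]; print(f,m.sum(),'rows',v.min(),v.max(),'z-tcp pct',np.percentile(q[:,2]-t[2],[0,5,50,95,100]).round(4)); return q
t5=np.load('w5.npz')['T'][:3,3]; lowest('s5.npz',t5); lowest('s7.npz',o['tool_pos'])
E
```

```text
[-0.74413616 -0.70534652  8.8526952 ] [-0.02803715  0.39342809  0.05871451] 0.01377957809061803 15.2 [0.50657905 0.11582751 0.12579641]
s5.npz 70 rows 180 192 z-tcp pct [-0.0089 -0.0071  0.005   0.0188  0.02  ]
s7.npz 66 rows 211 226 z-tcp pct [-0.0288 -0.0071  0.0052  0.0179  0.0197]
```

View pics/w7.png

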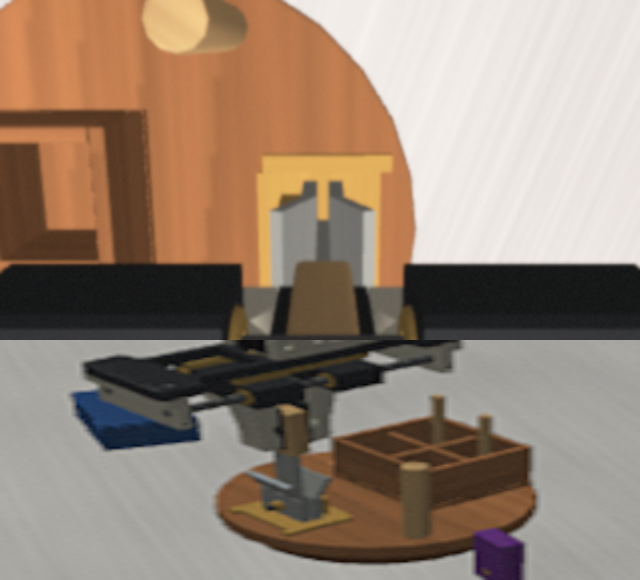

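The gap has opened around the blade at (322,245) and the handle hasn't slipped in the grip. That leaves about 4.8 mm to the mid-depth.

Request:
move_arm --commands '[[[0.1,0,0,0],[0.1,0,0,0],[0.1,0,0,0],[0.1,0,0,0],[0.06,0,0,0],[0,0,0,0],[0,0,0,0],[0,0,0,0]]]'

```text
clock: 16.1
tool_pos: [0.5066, 0.1158, 0.1213]
orientation: [98.1, 89.5, -62.3]
force: [-1.4, -0.2, 8.9]
opening: 0.0139
```

```bash
python3 - <<'E'
from h import *
o=get_obs(); print(o['force'],o['moment'],o['opening'],o['clock'],o['tool_pos'],np.abs(o['qvel']).max()); delta([.5055,.115,.121],19.5,o)
im2,d2=snapshot('side')
h=cv2.cvtColor(im2,cv2.COLOR_RGB2HSV); P=cloud('side',d2); t=o['tool_pos']
m=(h[...,1]>70)&(h[...,2]>60)&(np.abs(P[...,:2]-t[:2]).max(-1)<.03)&(P[...,2]<t[2]+.02)&(P[...,2]>t[2]-.015); print('z-tcp 5%,50%',np.percentile(P[m][:,2]-t[2],[5,50]))
q=P.reshape(-1,3); w=q[(q[:,2]>.113)&(q[:,2]<.13)&(np.linalg.norm(q[:,:2]-[.564,.058],axis=1)<.02)]; print('peg',w.mean(0)); 
S=np.load('side0.npz'); print('change stand/bino/bowl/tin px', [int((np.abs(im2[a:b,c:e].astype(int)-S['im'][a:b,c:e]).max(-1)>40).sum()) for a,b,c,e in [(295,355,400,490),(222,265,362,420),(183,220,215,250)]])
E
```

```text
[-1.44091502 -0.18757998  8.85581265] [-0.0708324   0.3599845  -0.01948818] 0.013859176582702831 16.1 [0.50661862 0.11578586 0.12127621] 0.08503791702679891
tcp [0.5066 0.1158 0.1213] xaxis [ 0.0041 -0.0077 -1.    ] jaw -160.44 -> d(cm) [0.03 0.04 0.13] spin 0.001 yaw -0.1
z-tcp 5%,50% [-0.00649769  0.00620077]
peg [0.56102645 0.05640504 0.11836691]
change stand/bino/bowl/tin px [0, 0, 517]
```

```bash
python3 -c "
from h import *
print(close_job())"
```

```text
the job is handed in; nothing more can be done
None
```

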